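# Find the rightly set plate clamp with the feeler gauge

### The arm

A 6-joint arm with a two-finger parallel gripper is mounted at the origin on the work surface. World frame = base frame: x ahead of the robot, y to its left, z up, the work surface at z = 0. Lengths are in mm, angles in rad, forces in N, time in s.
With the tool pointing down it reaches from about 325 to 750 mm from the base axis. Payload 7.6 kg.
Tool frame: the origin (TCP) lies between the finger pads; the fingertips stand ahead of it and the grasp point (between the pads) lies 8 mm behind it (bot.finger_overhang is the z of the fingertips in the tool frame, in mm); z points along the fingers, y is the line along which they close (so a half turn about z gives the same grasp; the last joint's range is limited). The gripper opens to 85 mm and grips with 20 to 120 N. Pads are 22 mm wide; open, the fingers measure 114 mm over their backs; the gripper's body (76 mm by 85 mm) begins 54 mm behind the grasp point. The pads swing forward as they close: fully open they stand 13 mm farther back than shut.
Start: joints at [1.078, 0.052, 1.401, -0, 1.689, -0.07], TCP at [215.403, 478.799, 221.023] pointing down, gripper open.
Joint ranges: [-2.9, 2.9], [-0.91, 2.17], [0.12, 2.37], [-1.06, 4.2], [0.26, 2.73], [-2.93, 2.93]. Speed limits (rad/s): [2.57, 2.57, 3.01, 3.14, 3.14, 3.14].

### API

Orientations are given as a 3x3 rotation matrix whose columns are the frame's x, y, z axes.
In Python, from cell import read_state, imaging, job, bot gives the robot as it stands.
- The arm moves only by the tool servo_tool, never from a script. Its argument "moves" is text: rows parted by semicolons, each of 4 numbers parted by spaces: the shift along the tool's x, y, z in mm, then the turn about the tool's z in rad. A call has exactly 8 rows; each row is the pose to reach, as a shift and turn from the pose commanded when the call began, along the tool's axes at that moment; what a row does not reach only later rows make up. A row lasts 1/10 s, in which the tool goes at most 50 mm and 8.59 degrees, less where a joint would pass 70% of its speed; a pose out of reach is approached as far as the arm can. A call with a gripper value outside its range is refused whole. "gripper" is the finger opening in mm, from 0 to 85.4, set as the call begins (left out, the last holds). The fingers move at their own pace and stop on an object; "squeeze" is the grip in N (left out, the last holds). Time passes only in rows, so rows that repeat a pose let the fingers close, or fill a call up. It gives the time, the measured TCP pose, the force, the opening and the grip force at its end, in the units of the state.
- read_state(): the state, without advancing time (a new reading comes with each control period).
- imaging.read_camera(name): name is "scene" or "top" or "wrist"; returns the picture (400x640x3 uint8, red, green, blue); there is no depth.
- imaging.camera_model(name): a dict with "mtx" (3x3 intrinsics, pixels), "dist_coeffs" ([k1, k2, p1, p2, k3] as OpenCV has them; the pictures are not rectified), "eye" and "attitude" of the camera in the world; the wrist camera has in their place "mount" (4x4, takes a point from camera to tool coordinates, whose origin is the TCP and whose axes are the flange's). Camera axes: x right, y down, z forward; pixel columns grow to the right and rows downward; lengths in mm; the calibration is good to about 2 mm. A picture is of the moment at which its call begins: read the wrist's pose just before it. camera_model takes no time and is no camera call.
- job.close_job(): hands the job in; it is judged then, once.
The state is a dict: "clock": time; "joints": joint angles; "joint_velocities": joint speeds; "joint_torque": joint torques, N m; "eef_pos": TCP position; "tool_rot": TCP orientation; "contact_force": force on the tool from outside, world axes, zero at the start; "wrist_torque": the same for the moment, N m; "gripper_width": finger opening in mm; "gripper_force": force on a finger pad.
Only numpy, scipy, OpenCV 4.12 (cv2) and the standard library are available. Lean on these libraries where they do the work, as an engineer would, in place of code of your own. Each camera call takes 0.05 s, during which the arm holds its last target. There are 200 camera calls.

### The job

One of the three plate clamps under the hood of the stand is set right, one is too slack and one too tight, and you cannot see which. Take the feeler gauge, lay it flat on the apron and slide it into the gaps, judging each by the drag, and leave it in the clamp that grips it with a light drag: lying flat, pushed fully in until its grip block meets the hood, and let go. Do not disturb the other things on the bench.

Things in the scene. Friction and masses are not known exactly. Their poses are not given: they have to be found in the camera images.
- gauge: feeler gauge, about 160 g (varies by a quarter): steel blade 8 mm thick, 24 mm wide, half-round nose; at its rear an upright black grip block 36 mm long (x), 22 mm wide (y), 58 mm tall; blade stands out 70 mm ahead of the block. Origin: centre of the block's underside, level with the blade's flat underside; x along the blade to its nose, z up. It starts flat on the bench.
- gauge_tip (a point): the blade's nose end, mid-width, at the level of the gauge's underside: 88 mm ahead of the gauge's origin along x; same axes as the gauge.
- stand: plate clamp stand, fixed: steel base 200 mm (x) by 300 (y), 30 thick, origin at the centre of its underside. The front 115 mm (-x side) is a bare flat apron, top at 30 mm, to slide the gauge on; behind it a hood, top at 80 mm, covers three like gaps 95 mm apart, open to -x. Out of sight in each is a clamp sole, middle 40 mm behind the hood's front; which clamp is where changes every time.
- gap_left (a point): mouth of the left (+y) gap of the stand. Point: on the apron surface (30 mm above the bench), in the plane of the hood's front face, mid-width of the gap; x points straight into the gap, y left, z up. All gaps: 34 mm wide, 79 deep, floor level with the apron, front lip 12 mm above it. The gauge fits fully in with its nose 70 mm deep, block against the hood. A dark cap on the roof marks each gap.
- gap_middle (a point): mouth of the middle gap of the stand. Point: on the apron surface (30 mm above the bench), in the plane of the hood's front face, mid-width of the gap; x points straight into the gap, y left, z up. The rightly set clamp's sprung sole is lifted 1.5 mm at 30 to 36 mm deep (push 10 to 20 N), then presses with 7 to 8 N: steady drag of 3 to 8 N further in.
- gap_right (a point): mouth of the right (-y) gap of the stand. Point: on the apron surface (30 mm above the bench), in the plane of the hood's front face, mid-width of the gap; x points straight into the gap, y left, z up. The slack clamp never touches the blade: no drag but its weight's (under 1 N). The tight one is rigid and stops the nose at 20 to 28 mm deep.
- beaker: glass beaker, 70 mm across, 90 mm tall; a bystander, origin at the centre of its underside
- measuring_cylinder: clear measuring cylinder, 200 mm tall, foot 70 mm across; a bystander, origin at the centre of its underside
- reagent_bottle: amber bottle, 66 mm across, 150 mm tall; a bystander, origin at the centre of its underside
- dish: shallow glass dish, 90 mm across, 18 mm tall; a bystander, origin at the centre of its underside
- spatula: lab spatula lying on the bench, 170 mm long; a bystander, origin at the centre of its underside (mid-length)
- jar: jar, 60 mm across, 80 mm tall; a bystander, origin at the centre of its underside
- stopper: black rubber stopper, 36 mm across, 30 mm tall; a bystander, origin at the centre of its underside
Things that resemble listed ones, but are neither listed nor needed, are in the scene too. What is shaped like the gauge but green is not meant.

How it is judged (in metres and radians):
On the way:
1. the gauge has been lifted off the bench onto the stand's level (height (world z) of gauge above 0.025 m), for 0.2 s.
At the end, for the whole second after the job is handed in: The gauge lies flat (within 0.1 rad), at rest in one gap, its nose at least 63 mm deep (70 is fully in) and within 10 mm of the gap's middle, and presses on the stand with over 4.5 N: only the rightly set, sprung clamp does that (the gauge alone weighs at most 2 N) (((x of gauge_tip in the frame of gap_left between 0.063 and 0.075 m and y of gauge_tip in the frame of gap_left between -0.01 and 0.01 m and z of gauge_tip in the frame of gap_left between -0.003 and 0.005 m) or (x of gauge_tip in the frame of gap_middle between 0.063 and 0.075 m and y of gauge_tip in the frame of gap_middle between -0.01 and 0.01 m and z of gauge_tip in the frame of gap_middle between -0.003 and 0.005 m) or (x of gauge_tip in the frame of gap_right between 0.063 and 0.075 m and y of gauge_tip in the frame of gap_right between -0.01 and 0.01 m and z of gauge_tip in the frame of gap_right between -0.003 and 0.005 m)) and contact force between gauge and stand above 4.5 N and angle between gauge's own z axis and vertical below 0.1 rad and linear speed of gauge below 0.01 m/s); the robot touches nothing.
It fails at once if a bystander is moved more than 30 mm (distance of any of beaker, measuring_cylinder, reagent_bottle, dish, spatula, jar, stopper from where it was at the start of the episode above 0.03 m).
It also fails if it takes over 59 s, if anything falls off the work surface, if the arm or the gripper's body presses on something with over 40 N, if the wrist force passes 120 N, or if a joint passes its speed limit or range.

## Working session

There is one attempt and no reset: what is moved stays moved. The work goes in short steps, Python scripts to look and compute and a tool call to move; the robot and the scene stay as the last step left them, time stands still between calls to the robot, and variables do not carry over. Pictures are saved under pics/ and viewed, at most 10 in all, crops included, and the job is handed in when it is done.

Besides the shell and the picture viewer there is one more tool, called as name(argument=value, ...) on one line, values as JSON. servo_tool: Moves the arm, as the interface text tells. Its arguments: {"type":"object","properties":{"moves":{"type":"string"},"gripper":{"type":"number"},"squeeze":{"type":"number"}},"required":["moves"]}

```bash
mkdir -p pics
python3 - <<'E'
from cell import read_state, imaging, job, bot
import cv2,numpy as np
print(read_state(), bot.finger_overhang)
for n in ("scene","top"):
    im=imaging.read_camera(n); cv2.imwrite(f"pics/{n}0.png",im[:,:,::-1]); print(n,imaging.camera_model(n))
print(imaging.camera_model("wrist"))
E
```

```text
{'clock': 0.0, 'joints': array([ 1.07766807e+00,  5.27951059e-02,  1.40174097e+00,  2.73044494e-05,
        1.68855979e+00, -7.02986725e-02]), 'joint_velocities': array([1.11697788e-04, 6.06588263e-04, 1.25811274e-04, 3.56753408e-04,
       1.97259940e-05, 2.35046329e-03]), 'joint_torque': array([-5.66122690e-04, -3.81665111e+01, -3.60184658e+01, -1.15092780e-04,
        6.31625517e-03,  1.54606244e-05]), 'eef_pos': array([215.25382394, 478.50305327, 220.18602582]), 'tool_rot': array([[-9.11932753e-01,  4.10339023e-01, -7.35481813e-04],
       [ 4.10339660e-01,  9.11931820e-01, -1.31127962e-03],
       [ 1.32640072e-04, -1.49759619e-03, -9.99998870e-01]]), 'contact_force': array([ 0.58942582, -1.02061458, -0.22084279]), 'wrist_torque': array([ 0.03327787, -0.00300241, -0.02648798]), 'gripper_force': 0.0, 'gripper_width': 85.53145515574008} 11.0
scene {'mtx': array([[413.27051622,   0.        , 321.70865251],
       [  0.        , 413.27051622, 201.69355799],
       [  0.        ,   0.        ,   1.        ]]), 'dist_coeffs': array([-0.08388157,  0.        ,  0.        ,  0.        , 
[... 611 characters left out ...]
       [-0.99970011,  0.02131477, -0.0120568 ],
       [ 0.00907427, -0.13486417, -0.99082254]])}
{'mtx': array([[346.55040889,   0.        , 318.38717282],
       [  0.        , 346.55040889, 199.387023  ],
       [  0.        ,   0.        ,   1.        ]]), 'dist_coeffs': array([-0.02782212,  0.        ,  0.        ,  0.        ,  0.        ]), 'mount': array([[-1.38216540e-03, -9.53930279e-01, -3.00025185e-01,
         7.72934849e+01],
       [ 9.99999041e-01, -1.29170193e-03, -4.99859659e-04,
        -3.81979520e-02],
       [ 8.92881524e-05, -3.00025588e-01,  9.53931150e-01,
        -1.52808514e+02],
       [ 0.00000000e+00,  0.00000000e+00,  0.00000000e+00,
         1.00000000e+00]])}
```

View pics/scene0.png

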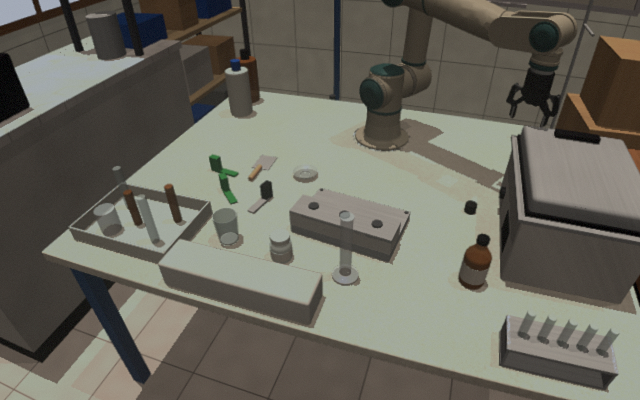

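View pics/top0.png

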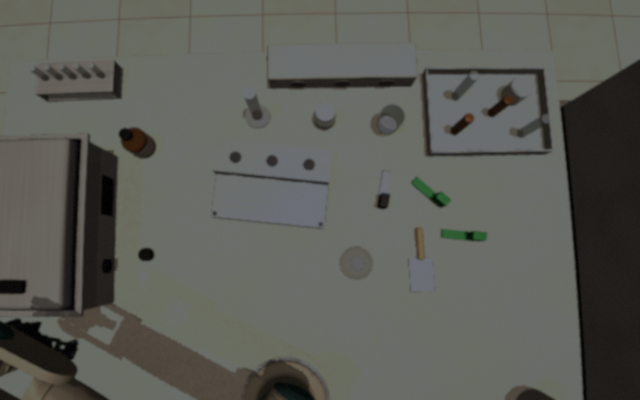

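The black-gripped gauge is at top (383,200→385,173) / scene (266,190). The green ones at top (431,192) and (463,236) are decoys. The stand's caps are at top (235,157), (272,161) and (309,164). I'll confirm this in one enlarged crop.

```bash
cat > h.py <<'E'
import numpy as np,cv2
from cell import imaging
def ray(n,uv,T=None):
    c=imaging.camera_model(n)
    p=cv2.undistortPoints(np.array([[uv]],float),c["mtx"],c["dist_coeffs"])[0,0]
    if n=="wrist":
        M=T@c["mount"];R,e=M[:3,:3],M[:3,3]
    else: R,e=c["attitude"],c["eye"]
    d=R@np.array([p[0],p[1],1]); return e,d/np.linalg.norm(d)
def plane(n,uv,z,T=None):
    e,d=ray(n,uv,T); return e+d*(z-e[2])/d[2]
def tri(r1,r2):
    A=np.stack([r1[1],-r2[1]],1); s=np.linalg.lstsq(A,r2[0]-r1[0],rcond=None)[0]
    a=r1[0]+s[0]*r1[1]; b=r2[0]+s[1]*r2[1]; return (a+b)/2,np.linalg.norm(a-b)
E
python3 - <<'E'
from h import *
t=cv2.imread("pics/top0.png"); s=cv2.imread("pics/scene0.png")
f=lambda im,k,x,y,w,h:cv2.resize(cv2.convertScaleAbs(im[y:y+h,x:x+w],alpha=k),(0,0),fx=5,fy=5,interpolation=cv2.INTER_CUBIC)
a=f(t,1.8,340,150,80,60); b=f(s,1.3,235,165,80,60)
c=cv2.resize(cv2.convertScaleAbs(t[140:240,200:340],alpha=1.8),(400,286),interpolation=cv2.INTER_CUBIC)
d=cv2.resize(s[180:260,280:420],(400,229),interpolation=cv2.INTER_CUBIC)
o=np.zeros((590,800,3),np.uint8); o[:300,:400]=a;o[:300,400:]=b;o[300:586,:400]=c;o[300:529,400:]=d
cv2.imwrite("pics/crop.png",o)
def blobs(im,x,y,w,h,th):
    m=np.zeros(im.shape[:2],np.uint8); m[y:y+h,x:x+w]=(im[y:y+h,x:x+w].max(2)<th)*255
    n,l,st,ce=cv2.connectedComponentsWithStats(m)
    return [(st[i].tolist(),ce[i].round(1).tolist()) for i in range(1,n) if st[i][4]>8]
print(blobs(t,370,160,30,60,45)); print(blobs(t,215,145,110,30,60)); 
print(blobs(s,255,175,25,30,60)); print(blobs(s,295,190,120,50,70))
E
```

```text
[([378, 194, 11, 14, 122], [382.6, 200.7])]
[([230, 153, 10, 9, 72], [234.9, 156.9]), ([267, 156, 10, 10, 72], [271.6, 160.4]), ([304, 160, 10, 9, 71], [308.5, 164.2]), ([216, 172, 17, 2, 21], [223.5, 172.6])]
[([261, 181, 11, 19, 163], [266.1, 190.0])]
[([309, 203, 10, 7, 47], [313.4, 205.9]), ([301, 215, 18, 7, 24], [308.9, 217.9]), ([393, 218, 16, 22, 66], [399.6, 232.0]), ([320, 221, 23, 8, 38], [331.5, 224.7]), ([372, 221, 10, 7, 56], [376.7, 224.1]), ([295, 226, 44, 14, 223], [312.5, 234.0]), ([354, 231, 5, 4, 11], [356.4, 232.2]), ([364, 234, 20, 6, 38], [372.5, 236.9])]
```

View pics/crop.png

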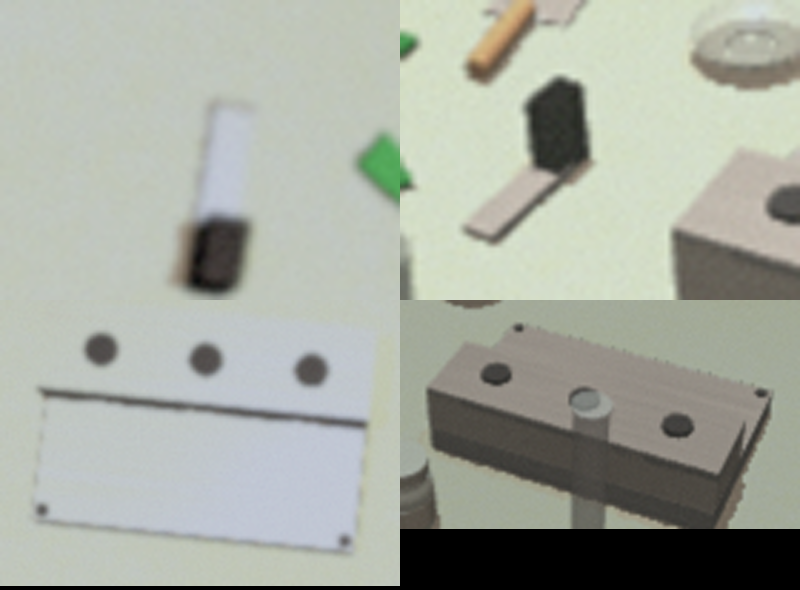

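The crop shows the black-gripped gauge lying flat with its nose towards +x. Its nose is at top (386,170) / scene (251,212). The stand's apron faces the robot, with its corner screws at top (215,218) and (320,229).

Run:
```python
from h import *
np.set_printoptions(precision=1,suppress=True)
C={}
for k,a,b in (("capL",(234.9,156.9),(376.7,224.1)),("capR",(308.5,164.2),(313.4,205.9)),("nose",(386.2,170.5),(251,212))):
    print(k,*tri(ray("top",a),ray("scene",b)))
cs=[plane("top",p,82) for p in ((234.9,156.9),(271.6,160.4),(308.5,164.2))]; print(np.array(cs))
v=cs[0]-cs[2]; print("pitch",np.linalg.norm(v)/2,"yaw",np.arctan2(-v[0],v[1]))
for p in ((212.3,217),(322.5,227.5)): print("apron front",plane("top",p,30))
t=cv2.imread("pics/top0.png").astype(int)
# hood front dark strip: per column rows
g=t.max(2)
for u in (230,250,271,290,310):
    col=g[160:190,u]; print(u,col.tolist())
# blade: bluish-white brighter than bench
x0,y0=370,160
sub=t[y0:y0+60,x0:x0+32]
m=((sub[:,:,0]-sub[:,:,2]>3)&(sub.max(2)>90)).astype(np.uint8)
n,l,st,ce=cv2.connectedComponentsWithStats(m); i=1+st[1:,4].argmax()
pts=np.argwhere(l==i)[:,::-1]+[x0,y0]; print(st[i],len(pts))
r=cv2.minAreaRect(pts.astype(np.float32)); print(r)
W=np.array([plane("top",p,8)[:2] for p in pts],np.float32); c=W.mean(0); u=np.linalg.svd(W-c)[2][0]; u*=np.sign(u[0]); print("blade c",c,"yaw",np.arctan2(u[1],u[0]),"ext",np.ptp((W-c)@u),((W-c)@u).max(),np.ptp((W-c)@[-u[1],u[0]]))
k=np.argwhere(g[190:212,374:394]<45)[:,::-1]+[374,190]
K=np.array([plane("top",p,58)[:2] for p in k]);print("block top-ish",K.mean(0),K.min(0),K.max(0))
```

```text
capL [631.3 113.3  79. ] 0.5823580531862376
capR [608.2 -75.2  79.4] 0.9328655146385115
nose [ 601.4 -286.5    0.3] 0.5736661690294876
[[630.6 113.2  82. ]
 [619.4  19.3  82. ]
 [607.5 -74.7  82. ]]
pitch 94.66164320814558 yaw -0.12243082412977276
apron front [482.1 180.9  30. ]
apron front [ 448.5 -107.9   30. ]
230 [84, 96, 105, 110, 109, 110, 110, 111, 110, 110, 110, 101, 80, 58, 64, 90, 105, 109, 110, 110, 109, 110, 111, 110, 109, 110, 110, 110, 110, 110]
250 [109, 110, 111, 110, 111, 110, 111, 111, 110, 111, 111, 112, 109, 101, 80, 54, 59, 86, 103, 109, 111, 111, 110, 110, 110, 109, 111, 110, 110, 110]
271 [45, 46, 45, 46, 48, 57, 79, 99, 109, 113, 114, 114, 113, 113, 113, 105, 84, 57, 65, 91, 106, 111, 110, 110, 111, 111, 111, 111, 112, 112]
290 [115, 114, 113, 114, 114, 114, 115, 114, 113, 112, 114, 115, 116, 115, 114, 115, 114, 107, 85, 56, 59, 88, 105, 112, 114, 114, 114, 115, 115, 115]
310 [55, 48, 46, 47, 47, 47, 48, 47, 49, 67, 93, 108, 112, 115, 116, 115, 115, 115, 115, 107, 85, 59, 67, 96, 111, 115, 116, 117, 117, 117]
[  9  12  12  21 177] 177
((384.7499694824219, 182.24998474121094), (8.9095458984375, 20.930362701416016), 8.130102157592773)
blade c [ 567.4 -280. ] yaw -0.20037133 ext 57.95728 29.570503 24.01624
block top-ish [ 512.5 -264.2] [ 495.9 -278.8] [ 529.9 -251.6]
```

servo_tool(moves="-36 -34 0 -0.03; -72 -69 0 -0.06; -108 -104 0 -0.09; -144 -138 0 -0.12; -180 -173 0 -0.15; -216 -208 0 -0.18; -252 -242 0 -0.2; -288 -277 0 -0.22")

```text
clock: 0.9
eef_pos: [364.4, 106.3, 220.9]
tool_rot: [[-0.98, 0.2, 0.0], [0.2, 0.98, 0.0], [-0.0, 0.0, -1.0]]
contact_force: [0.9, 0.4, 1.0]
gripper_width: 85.4
gripper_force: 0.0
```

```bash
cat >> h.py <<'E'
def go(target,yaw=None):
    "shift in tool axes and turn; yaw = wanted heading of the gauge (tool -x)"
    from cell import read_state
    s=read_state(); R=s["tool_rot"]; d=R.T@(np.array(target)-s["eef_pos"])
    cur=np.arctan2(-R[1,0],-R[0,0])
    print("t",round(s["clock"],2),"pos",s["eef_pos"].round(1),"yaw",round(cur,3),"shift",d.round(1),"turn",None if yaw is None else round(-(yaw-cur),3),"F",s["contact_force"].round(1))
def pose():
    from cell import read_state
    s=read_state(); T=np.eye(4);T[:3,:3]=s["tool_rot"];T[:3,3]=s["eef_pos"];return T
E
python3 -c "
from h import *
go([505,-267,220],-0.2)"
```

```text
t 0.9 pos [364.4 106.3 220.9] yaw -0.202 shift [-212.5 -337.6    0.9] turn -0.002 F [0.9 0.4 1. ]
```

servo_tool(moves="-26 -42 0 0; -52 -84 0 0; -78 -126 0 0; -105 -168 0 0; -131 -210 0 0; -157 -252 0 0; -184 -294 0 0; -212 -338 0 0")

```text
clock: 1.7
eef_pos: [503.3, -265.6, 220.4]
tool_rot: [[-0.979, 0.202, -0.0], [0.202, 0.979, 0.001], [0.001, 0.0, -1.0]]
contact_force: [-0.2, 0.4, 0.7]
gripper_width: 85.2
gripper_force: 0.0
```

Run:
```python
from h import *
T=pose(); im=imaging.read_camera("wrist"); cv2.imwrite("pics/w1.png",im[:,:,::-1]); np.save("w1.npy",T)
go([505,-267,220],-0.2)
```

```text
t 1.75 pos [ 504.  -271.4  217.2] yaw -0.207 shift [-0.1  4.5 -2.8] turn -0.007 F [-1.5 -2.9 -2.5]
```

View pics/w1.png

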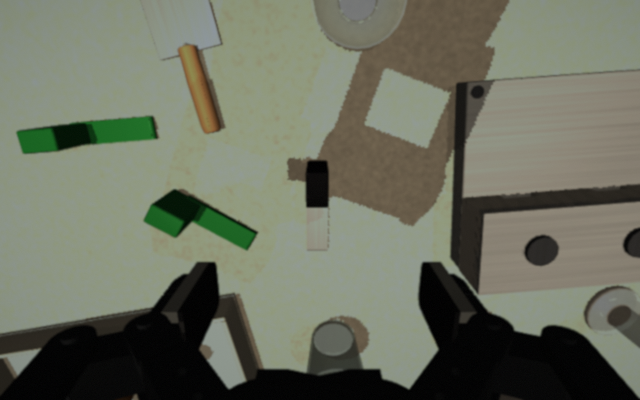

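The wrist view shows the gauge at (317,160–250), the right cap at (541,250), and the fingers' midpoint at column ~318. The mount's −38 mm y offset looks doubtful against that, so I'll check it with known points.

Run:
```python
from h import *
np.set_printoptions(precision=1,suppress=True)
from cell import read_state
T=pose(); im=imaging.read_camera("wrist"); cv2.imwrite("pics/w2.png",im[:,:,::-1]);np.save("w2.npy",T)
print(T, T[:3,:3]@np.ones(3), read_state()["joint_velocities"])
g=im.max(2)
def blob(x,y,w,h,th):
    n,l,st,ce=cv2.connectedComponentsWithStats((g[y:y+h,x:x+w]<th).astype(np.uint8)); i=1+st[1:,4].argmax(); return st[i]+[x,y,0,0,0],ce[i]+[x,y]
cap,blk=blob(510,225,60,50,80),blob(290,145,60,80,45)
print(cap,blk)
def proj(P):
    c=imaging.camera_model("wrist"); q=np.linalg.inv(T@c["mount"])@np.append(P,1)
    return cv2.projectPoints(q[None,:3],np.zeros(3),np.zeros(3),c["mtx"],c["dist_coeffs"])[0].ravel()
print("cap proj",proj([608,-75,80]),"nose",proj([601.4,-286.5,8]),"screw", proj(plane("top",(320.3,229),30)))
```

```text
[[  -1.     0.2   -0.   504. ]
 [   0.2    1.    -0.  -271.4]
 [   0.    -0.    -1.   217.2]
 [   0.     0.     0.     1. ]] [-0.8  1.2 -1. ] [ 0.1 -0.1  0.1  0.   0.   0. ]
(array([533, 234,  35,  31, 821]), array([550.2, 249.5])) (array([ 312,  160,   23,   47, 1001]), array([323. , 183.3]))
cap proj [548.5 248.5] nose [323.3 251.5] screw [483.1  74.6]
```

The mount projects known points to within 2 px, so it is consistent with `eef_pos`. The fingers should then appear around column 396, but they don't. I'll check where the fingers really are with the fixed cameras.

Run:
```python
from h import *
np.set_printoptions(precision=1,suppress=True)
T=pose(); print(T[:3,3])
c=imaging.camera_model
ims=[]
for n in("top","scene"):
    m=c(n); im=imaging.read_camera(n)[:,:,::-1].copy(); cv2.imwrite(f"pics/{n}1.png",im)
    for d in ([0,0,11],[0,0,-60]):
        P=(T@np.append(d,1))[:3]
        q=m["attitude"].T@(P-m["eye"]); p=cv2.projectPoints(q[None],np.zeros(3),np.zeros(3),m["mtx"],m["dist_coeffs"])[0].ravel(); print(n,d,p)
        if d[2]==11: p0=p
    x,y=max(int(p0[0])-50,0),max(int(p0[1])-60,0); k=cv2.resize(im[y:y+100,x:x+100],(400,400),interpolation=cv2.INTER_CUBIC)
    k=cv2.convertScaleAbs(k,alpha=1.6); cv2.drawMarker(k,(int((p0[0]-x+.5)*4),int((p0[1]-y+.5)*4)),(0,0,255),0,20,1); ims.append(k)
cv2.imwrite("pics/chk.png",np.hstack(ims))
```

```text
[ 503.  -268.   217.2]
top [0, 0, 11] [394.6 197.4]
top [0, 0, -60] [400.6 193.2]
scene [0, 0, 11] [263.3 139.6]
scene [0, 0, -60] [260.9 118. ]
```

View pics/chk.png

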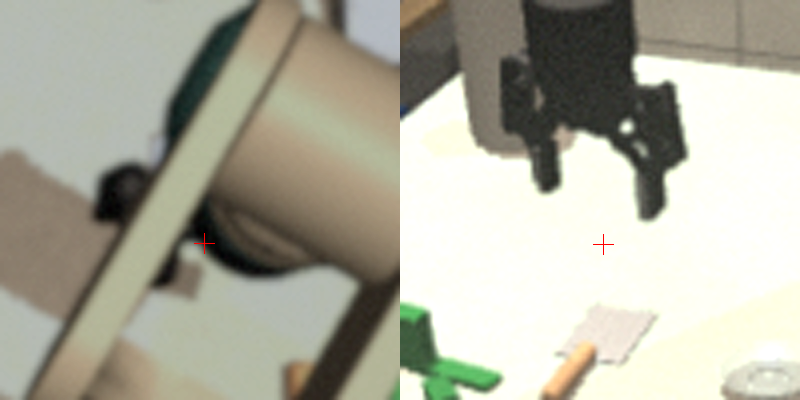

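The scene camera puts the finger midpoint at (262.4,130), against an expected 262.8 column, so `eef_pos` is right laterally. The wrist view of the fingers disagrees, so I'll descend partway above the gauge and test it there.

servo_tool(moves="-6 0 20 0; -12 1 40 0; -12 1 60 0; -12 1 80 0; -12 1 95 0; -12 1 95 0; -12 1 95 0; -12 1 95 0")

```text
clock: 2.7
eef_pos: [515.7, -265.1, 127.7]
tool_rot: [[-0.98, 0.201, 0.002], [0.201, 0.98, -0.001], [-0.002, -0.001, -1.0]]
contact_force: [-0.4, -0.1, -0.2]
gripper_width: 85.5
gripper_force: 0.0
```

Run:
```python
from h import *
np.set_printoptions(precision=1,suppress=True)
go([515,-269,120],-0.2)
T=pose(); im=imaging.read_camera("wrist")[:,:,::-1].copy(); sc=imaging.read_camera("scene")[:,:,::-1]
cv2.imwrite("pics/w3.png",im);np.save("w3.npy",T)
def proj(P):
    c=imaging.camera_model("wrist"); q=np.linalg.inv(T@c["mount"])@np.append(P,1)
    return cv2.projectPoints(q[None,:3],np.zeros(3),np.zeros(3),c["mtx"],c["dist_coeffs"])[0].ravel()
print("nose",proj([601.4,-286.5,8]),"blocktop",proj([515,-269,58]),"tcp",proj(T[:3,3]))
o=np.zeros((300,800,3),np.uint8); o[:,:480]=cv2.resize(im,(480,300)); o[:,480:]=cv2.resize(sc[120:220,210:317],(320,300),interpolation=cv2.INTER_CUBIC)
cv2.imwrite("pics/chk2.png",o)
```

```text
t 2.7 pos [ 515.7 -265.1  127.7] yaw -0.203 shift [-0.1 -4.   7.7] turn -0.003 F [-0.4 -0.1 -0.2]
nose [314.5 284.1] blocktop [312.7 209.6] tcp [318.4 256.5]
```

View pics/chk2.png

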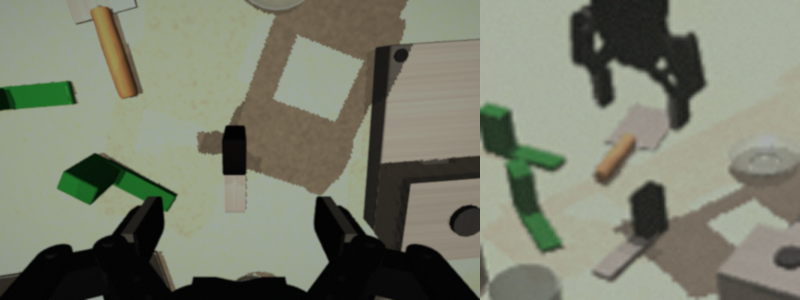

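I misread the mount: its y offset is −0.04 mm, not −38 mm. All views now agree; the nose is observed at (312,283) against (314,284) predicted. Next I descend and grasp.

servo_tool(moves="2 -4 20 0; 2 -4 40 0; 2 -4 60 0; 2 -4 75 0; 2 -4 88 0; 2 -4 97 0; 2 -4 97 0; 2 -4 97 0")

```text
clock: 3.6
eef_pos: [512.7, -268.7, 29.5]
tool_rot: [[-0.98, 0.201, 0.001], [0.201, 0.98, -0.0], [-0.001, -0.0, -1.0]]
contact_force: [0.1, -0.1, -0.1]
gripper_width: 85.4
gripper_force: 0.0
```

servo_tool(moves="0 0 0 0; 0 0 0 0; 0 0 0 0; 0 0 0 0; 0 0 0 0; 0 0 0 0; 0 0 0 0; 0 0 0 0", gripper=5, squeeze=60)

```text
clock: 4.4
eef_pos: [512.5, -268.7, 29.4]
tool_rot: [[-0.979, 0.201, 0.001], [0.201, 0.979, -0.0], [-0.001, -0.0, -1.0]]
contact_force: [-1.1, -1.1, 4.0]
gripper_width: 21.1
gripper_force: 59.3
```

```bash
python3 -c "
from h import *
go([513,-269,80],-0.2)"
```

```text
t 4.4 pos [ 512.5 -268.7   29.4] yaw -0.203 shift [ -0.6  -0.2 -50.6] turn -0.003 F [-1.1 -1.1  4. ]
```

servo_tool(moves="0 0 -15 0; 0 0 -40 0; 0 0 -70 0; 18 40 -70 -0.02; 36 80 -70 -0.04; 55 120 -70 -0.06; 73 160 -70 -0.08; 90 197 -70 -0.08")

```text
clock: 5.2
eef_pos: [462.6, -57.5, 99.6]
tool_rot: [[-0.992, 0.125, -0.001], [0.125, 0.992, -0.003], [0.001, -0.003, -1.0]]
contact_force: [0.8, 1.2, -2.4]
gripper_width: 20.3
gripper_force: 70.8
```

servo_tool(moves="0 0 0 0; 0 0 0 0; 0 0 0 0; 0 0 0 0; 0 0 0 0; 0 0 0 0; 0 0 0 0; 0 0 0 0")

```text
clock: 6.0
eef_pos: [463.8, -57.5, 99.0]
tool_rot: [[-0.992, 0.123, -0.0], [0.123, 0.992, 0.0], [0.0, 0.0, -1.0]]
contact_force: [0.6, 0.6, -1.0]
gripper_width: 20.0
gripper_force: 70.8
```

Run:
```python
from h import *
np.set_printoptions(precision=1,suppress=True)
go([463.5,-57.2,62],-0.122)
T=pose(); im=imaging.read_camera("wrist")[:,:,::-1].copy()
cv2.imwrite("pics/w4.png",im);np.save("w4.npy",T)
```

```text
t 6.0 pos [463.8 -57.5  99. ] yaw -0.123 shift [ 0.4  0.3 37. ] turn -0.001 F [ 0.6  0.6 -1. ]
```

View pics/w4.png

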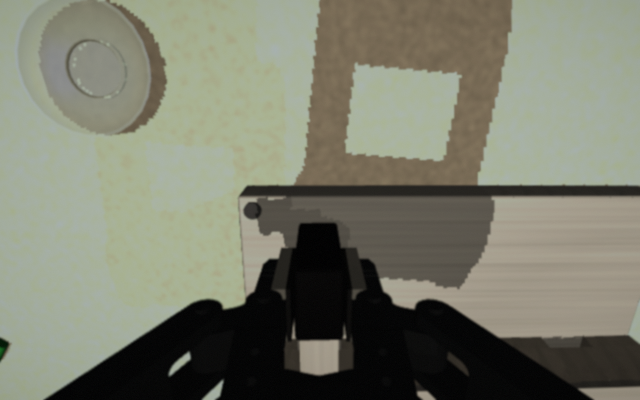

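The wrist view shows the block held centrally (columns 300–338, rear top edge row 222) and the apron edge parallel to the image. The middle gap's mouth is at about (562,343). I'll check the lateral fit from these.

Run:
```python
from h import *
np.set_printoptions(precision=1,suppress=True)
T=np.load("w4.npy"); im=cv2.imread("pics/w4.png").max(2).astype(int)
Ti=np.linalg.inv(T)
b=plane("wrist",(319,222.5),T[2,3]-29.4+58,T); print("block rear top in tool",(Ti@np.append(b,1))[:3])
u=np.array([.9925,-.122]);w=np.array([.122,.9925]); m=np.array([579.7,24.2])
print(im[343,525:600].tolist()); print(im[325:360,562].tolist()); print(im[330:352,610].tolist())
for p in ((543,343),(582,343),(562,348),(610,337)):
    for z in (30,80):
        q=plane("wrist",p,z,T)[:2]-m; print(p,z,"in middle gap frame",q@u,q@w)
q=plane("wrist",(300,190),30,T)[:2]-m; print("apron front (-115)",q@u); 
q=plane("wrist",(620,190),30,T)[:2]-m; print("apron front (-115)",q@u); q=plane("wrist",(239.5,196),30,T)[:2]-m; print("side (-150)",q@w)
```

```text
block rear top in tool [ 28.9   0.3 -28.6]
[50, 50, 50, 49, 50, 49, 48, 48, 48, 48, 49, 47, 48, 48, 50, 48, 49, 47, 49, 50, 53, 62, 67, 69, 70, 70, 70, 69, 69, 69, 69, 69, 69, 69, 69, 69, 69, 68, 69, 69, 68, 69, 68, 68, 68, 68, 68, 68, 68, 68, 68, 67, 68, 68, 66, 58, 45, 40, 39, 37, 38, 38, 39, 42, 44, 48, 50, 51, 49, 50, 50, 49, 49, 48, 47]
[157, 157, 158, 159, 160, 159, 158, 160, 161, 159, 155, 145, 128, 104, 81, 71, 73, 70, 68, 68, 67, 67, 58, 50, 47, 46, 46, 46, 46, 46, 45, 47, 45, 48, 47]
[153, 154, 156, 154, 146, 114, 75, 54, 48, 50, 50, 48, 49, 49, 48, 47, 48, 48, 49, 48, 49, 47]
(543, 343) 30 in middle gap frame 6.261913928790101 81.21577400410399
(543, 343) 80 in middle gap frame -36.24616488651069 41.47009581724415
(582, 343) 30 in middle gap frame 6.99770947616434 113.06320449070176
(582, 343) 80 in middle gap frame -35.67626055808778 66.1372585205622
(562, 348) 30 in middle gap frame 11.453303737381406 97.7659493328623
(562, 348) 80 in middle gap frame -32.22521703896736 54.28889662363011
(610, 337) 30 in middle gap frame 1.8125963316981668 134.70842430122048
(610, 337) 80 in middle gap frame -39.69234686757778 82.90238370200612
apron front (-115) -119.12562346329214
apron front (-115) -118.80058285662948
side (-150) -148.05621984059786
```

Run:
```python
from h import *
np.set_printoptions(precision=1,suppress=True)
u=np.array([.98,-.2])
for k in (3,4):
    T=np.load(f"w{k}.npy"); im=cv2.imread(f"pics/w{k}.png").max(2).astype(int)
    print(k,im[150:300:2,312].tolist() if k==3 else im[200:380:2,319].tolist())
    c=imaging.camera_model("wrist")
    def proj(P):
        q=np.linalg.inv(T@c["mount"])@np.append(P,1); return cv2.projectPoints(q[None,:3],np.zeros(3),np.zeros(3),c["mtx"],c["dist_coeffs"])[0].ravel()
    for n,(lx,lz) in dict(rearbot=(-18,0),reartop=(-18,58),fronttop=(18,58),frontblade=(18,8),nose=(88,8)).items():
        if k==3: P=np.append(np.array([515.2,-269])+u*lx,lz)
        else: P=(T@[-lx-2.5,0,29.4-lz,1])[:3]
        print(n,proj(P))
```

```text
3 [111, 98, 99, 98, 98, 98, 96, 93, 77, 15, 3, 1, 4, 2, 2, 3, 2, 2, 8, 11, 11, 9, 12, 11, 11, 12, 10, 12, 10, 10, 10, 10, 10, 9, 8, 9, 9, 8, 8, 9, 7, 32, 139, 157, 157, 158, 159, 162, 162, 160, 160, 159, 159, 158, 157, 157, 156, 157, 156, 157, 157, 157, 157, 156, 156, 155, 142, 163, 167, 167, 166, 167, 166, 166, 167]
rearbot [313.7 165.9]
reartop [312.4 184.2]
fronttop [312.9 234.3]
frontblade [313.8 210.4]
nose [314.3 284.2]
4 [98, 96, 96, 97, 93, 85, 85, 85, 83, 84, 82, 54, 8, 2, 2, 4, 3, 3, 4, 3, 3, 3, 5, 2, 2, 4, 4, 2, 3, 3, 2, 4, 4, 4, 5, 6, 7, 10, 9, 9, 10, 10, 9, 9, 9, 6, 9, 9, 7, 9, 8, 8, 8, 8, 8, 7, 8, 7, 6, 6, 6, 9, 4, 6, 6, 7, 6, 6, 7, 14, 107, 161, 162, 160, 161, 160, 161, 161, 160, 160, 159, 159, 160, 159, 159, 159, 158, 126, 31, 5]
rearbot [318.3 207.1]
reartop [318.3 254.2]
fronttop [318.4 330.2]
frontblade [318.4 272. ]
nose [318.6 370.7]
```

The gauge sits about 7 mm further ahead in the fingers than assumed, so I back off a little while lowering to just above the apron.

servo_tool(moves="4 1 5 0; 8 1 10 0; 8 1 16 0; 8 1 22 0; 8 1 28 0; 8 1 32 0; 8 1 36 0; 8 1 36 0")

```text
clock: 6.85
eef_pos: [456.3, -55.5, 63.0]
tool_rot: [[-0.992, 0.123, 0.0], [0.123, 0.992, -0.0], [-0.0, 0.0, -1.0]]
contact_force: [-0.0, 0.3, -2.0]
gripper_width: 20.1
gripper_force: 70.8
```

servo_tool(moves="0 0 0 0; 0 0 0 0; 0 0 0.5 0; 0 0 1 0; 0 0 1.5 0; 0 0 2 0; 0 0 2 0; 0 0 2 0")

```text
clock: 7.65
eef_pos: [456.6, -55.6, 62.6]
tool_rot: [[-0.992, 0.122, 0.002], [0.122, 0.992, -0.0], [-0.002, -0.0, -1.0]]
contact_force: [-3.7, -0.2, 10.5]
gripper_width: 19.9
gripper_force: 72.4
```

Run:
```python
from h import *
go([463.5,-57.2,59.4],-0.122)
im=imaging.read_camera("scene")[:,:,::-1]; im2=imaging.read_camera("wrist")[:,:,::-1]; cv2.imwrite("pics/w5.png",im2)
o=np.zeros((400,800,3),np.uint8)
o[:,:400]=cv2.resize(im[150:250,270:370],(400,400),interpolation=cv2.INTER_CUBIC); o[:,400:]=im2[:,120:520]
cv2.imwrite("pics/c5.png",o)
```

```text
t 7.65 pos [456.6 -55.6  62.6] yaw -0.123 shift [-7.  -0.8  3.3] turn -0.001 F [-3.7 -0.2 10.5]
```

View pics/c5.png

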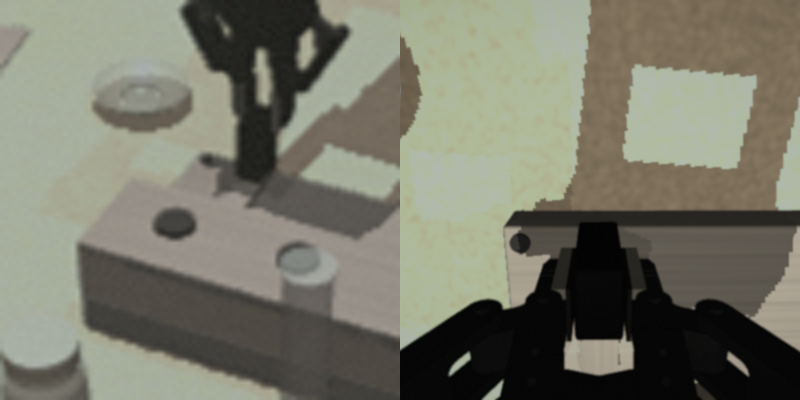

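The view shows the gauge held over the apron in front of the right gap. Contact came 3 mm early, so it is pitched slightly nose-down in the fingers. I'll release it to lie flat on the apron, measure it, and regrip.

servo_tool(moves="0 0 0 0; 0 0 0 0; 0 0 0 0; 0 0 0 0; 0 0 0 0; 0 0 0 0; 0 0 0 0; 0 0 0 0", gripper=50)

```text
clock: 8.55
eef_pos: [456.0, -55.4, 61.0]
tool_rot: [[-0.992, 0.123, 0.0], [0.123, 0.992, 0.0], [-0.0, 0.0, -1.0]]
contact_force: [-0.2, 0.1, -0.3]
gripper_width: 49.7
gripper_force: 0.0
```

Run:
```python
from h import *
np.set_printoptions(precision=1,suppress=True)
T=pose(); im=imaging.read_camera("wrist")[:,:,::-1].copy(); cv2.imwrite("pics/w6.png",im); np.save("w6.npy",T)
go([0,0,60]); g=im.max(2).astype(int)
print(g[190:390:2,319].tolist())
for r in (235,300): print(r,g[r,270:370].tolist())
Ti=np.linalg.inv(T)
for r in range(200,380,10):
    print(r,[(Ti@np.append(plane("wrist",(319,r),z,T),1))[0].round(1) for z in (30,38,88)])
```

```text
t 8.6 pos [456.  -55.4  61. ] yaw -0.123 shift [459.4  -0.9   1. ] turn None F [-0.2 -0.4 -0.5]
[128, 127, 126, 127, 129, 126, 126, 127, 129, 128, 125, 84, 40, 40, 40, 38, 39, 34, 8, 3, 4, 4, 4, 4, 3, 4, 4, 4, 4, 4, 5, 4, 5, 4, 3, 1, 2, 5, 1, 4, 5, 4, 4, 6, 5, 11, 8, 10, 10, 7, 9, 9, 7, 9, 8, 9, 7, 7, 8, 7, 6, 8, 8, 7, 7, 8, 9, 8, 9, 7, 8, 6, 6, 6, 5, 8, 6, 27, 141, 169, 169, 169, 169, 169, 168, 167, 167, 168, 168, 167, 168, 167, 134, 33, 6, 4, 4, 5, 7, 5]
235 [81, 81, 81, 81, 82, 81, 81, 80, 82, 81, 81, 81, 82, 81, 81, 82, 81, 82, 81, 81, 81, 82, 81, 82, 82, 81, 69, 40, 14, 4, 3, 4, 4, 2, 2, 3, 2, 4, 3, 4, 4, 4, 4, 4, 6, 4, 2, 3, 1, 4, 3, 5, 2, 5, 3, 5, 4, 5, 4, 4, 5, 1, 3, 2, 4, 4, 13, 35, 62, 77, 83, 82, 82, 83, 82, 82, 83, 83, 83, 82, 82, 83, 83, 83, 82, 82, 83, 82, 83, 82, 82, 82, 83, 83, 82, 83, 82, 82, 82, 82]
300 [173, 173, 174, 173, 174, 174, 174, 174, 173, 174, 174, 174, 164, 135, 101, 86, 85, 86, 85, 85, 82, 64, 33, 8, 6, 6, 10, 8, 6, 7, 8, 7, 8, 8, 7, 8, 9, 10, 7, 9, 6, 8, 9, 8, 8, 6, 9, 7, 9, 9, 8, 8, 6, 9, 8, 9, 7, 7, 10, 9, 6, 7, 7, 7, 8, 8, 7, 8, 7, 5, 6, 11, 33, 64, 
[... 507 characters left out ...]
13.8), np.float64(12.1)]
270 [np.float64(-24.5), np.float64(-20.1), np.float64(7.6)]
280 [np.float64(-31.3), np.float64(-26.6), np.float64(3.0)]
290 [np.float64(-38.2), np.float64(-33.2), np.float64(-1.7)]
300 [np.float64(-45.2), np.float64(-39.9), np.float64(-6.6)]
310 [np.float64(-52.4), np.float64(-46.8), np.float64(-11.5)]
320 [np.float64(-59.8), np.float64(-53.8), np.float64(-16.5)]
330 [np.float64(-67.3), np.float64(-61.0), np.float64(-21.7)]
340 [np.float64(-75.0), np.float64(-68.3), np.float64(-26.9)]
350 [np.float64(-82.8), np.float64(-75.9), np.float64(-32.3)]
360 [np.float64(-90.9), np.float64(-83.6), np.float64(-37.8)]
370 [np.float64(-99.1), np.float64(-91.5), np.float64(-43.5)]
```

servo_tool(moves="-3 0 1 0; -6 0 2 0; -9 0 3 0; -9 0 3 0; -9 0 3 0; -9 0 3 0; -9 0 3 0; -9 0 3 0")

```text
clock: 9.4
eef_pos: [465.0, -56.5, 58.0]
tool_rot: [[-0.992, 0.122, 0.0], [0.122, 0.992, 0.0], [-0.0, 0.0, -1.0]]
contact_force: [-0.0, 0.2, 0.1]
gripper_width: 49.8
gripper_force: 0.0
```

servo_tool(moves="0 0 0 0; 0 0 0 0; 0 0 0 0; 0 0 0 0; 0 0 0 0; 0 0 0 0; 0 0 0 0; 0 0 0 0", gripper=5, squeeze=50)

```text
clock: 10.2
eef_pos: [465.0, -56.6, 58.2]
tool_rot: [[-0.992, 0.123, 0.0], [0.123, 0.992, 0.0], [-0.0, 0.0, -1.0]]
contact_force: [-1.0, -1.2, 3.7]
gripper_width: 21.0
gripper_force: 49.8
```

servo_tool(moves="-1 0 0 0; -2 0 0 0; -3 0 0 0; -4 0 0 0; -5 0 0 0; -6 0 0 0; -7 0 0 0; -8 0 0 0")

```text
clock: 11.0
eef_pos: [472.9, -57.4, 58.2]
tool_rot: [[-0.992, 0.122, -0.0], [0.122, 0.992, 0.0], [0.0, 0.0, -1.0]]
contact_force: [-3.5, -0.1, 5.1]
gripper_width: 20.9
gripper_force: 50.0
```

servo_tool(moves="-2 0 -0.4 0; -4 0 -0.4 0; -6 0 -0.4 0; -8 0 -0.4 0; -10 0 -0.4 0; -12 0 -0.4 0; -14 0 -0.4 0; -16 0 -0.4 0")

```text
clock: 11.8
eef_pos: [488.9, -59.5, 58.2]
tool_rot: [[-0.992, 0.123, -0.0], [0.123, 0.992, 0.0], [0.0, 0.0, -1.0]]
contact_force: [-1.0, 0.1, 1.1]
gripper_width: 21.1
gripper_force: 49.3
```

servo_tool(moves="-0.7 0 0 0; -1.4 0 0 0; -2.1 0 0 0; -2.8 0 0 0; -3.5 0 0 0; -4.2 0 0 0; -4.9 0 0 0; -5.6 0 0 0")

```text
clock: 12.6
eef_pos: [494.4, -60.2, 58.3]
tool_rot: [[-0.992, 0.122, -0.0], [0.122, 0.992, 0.0], [0.0, 0.0, -1.0]]
contact_force: [0.3, 0.5, -0.5]
gripper_width: 21.0
gripper_force: 49.1
```

servo_tool(moves="-0.6 0 0 0; -1.2 0 0 0; -1.8 0 0 0; -2.4 0 0 0; -3 0 0 0; -3.6 0 0 0; -4.2 0 0 0; -4.8 0 0 0")

```text
clock: 13.4
eef_pos: [499.1, -60.7, 58.4]
tool_rot: [[-0.992, 0.122, 0.0], [0.122, 0.992, 0.0], [-0.0, 0.0, -1.0]]
contact_force: [-0.1, -0.2, -2.4]
gripper_width: 21.1
gripper_force: 49.1
```

servo_tool(moves="-0.5 0 0 0; -1 0 0 0; -1.5 0 0 0; -2 0 0 0; -2.5 0 0 0; -3 0 0 0; -3.5 0 0 0; -4 0 0 0")

```text
clock: 14.2
eef_pos: [503.1, -61.2, 58.4]
tool_rot: [[-0.992, 0.122, 0.0], [0.122, 0.992, 0.0], [-0.0, 0.0, -1.0]]
contact_force: [-1.3, 0.5, -1.5]
gripper_width: 21.2
gripper_force: 49.1
```

Nose depth is about 27 mm with no stop yet. Continuing.

servo_tool(moves="-0.5 0 0 0; -1 0 0 0; -1.5 0 0 0; -2 0 0 0; -2.5 0 0 0; -3 0 0 0; -3.5 0 0 0; -4 0 0 0")

```text
clock: 15.0
eef_pos: [507.1, -61.7, 58.4]
tool_rot: [[-0.992, 0.122, 0.0], [0.122, 0.992, 0.0], [-0.0, 0.0, -1.0]]
contact_force: [0.5, 1.1, -1.4]
gripper_width: 21.1
gripper_force: 49.1
```

servo_tool(moves="-0.5 0 0 0; -1 0 0 0; -1.5 0 0 0; -2 0 0 0; -2.5 0 0 0; -3 0 0 0; -3.5 0 0 0; -4 0 0 0")

```text
clock: 15.8
eef_pos: [509.4, -62.0, 58.4]
tool_rot: [[-0.992, 0.123, -0.004], [0.122, 0.992, 0.001], [0.004, 0.0, -1.0]]
contact_force: [-11.2, 1.3, 6.8]
gripper_width: 20.7
gripper_force: 50.2
```

Resistance begins at about 32 mm. Pushing a little more will tell sprung from rigid.

servo_tool(moves="-0.5 0 0 0; -1 0 0 0; -1.5 0 0 0; -2 0 0 0; -2.5 0 0 0; -3 0 0 0; -3.5 0 0 0; -4 0 0 0")

```text
clock: 16.6
eef_pos: [514.1, -62.6, 58.4]
tool_rot: [[-0.992, 0.122, -0.003], [0.122, 0.992, 0.0], [0.003, 0.0, -1.0]]
contact_force: [-7.7, 0.3, 2.9]
gripper_width: 21.0
gripper_force: 49.8
```

It yielded and went on, with about 7 N of drag, so this is the sprung clamp. I'll push on to the hood.

servo_tool(moves="-1.5 0 0 0; -3 0 0 0; -4.5 0 0 0; -6 0 0 0; -7.5 0 0 0; -9 0 0 0; -10.5 0 0 0; -12 0 0 0")

```text
clock: 17.4
eef_pos: [526.1, -64.0, 58.4]
tool_rot: [[-0.992, 0.123, -0.002], [0.123, 0.992, 0.001], [0.002, 0.0, -1.0]]
contact_force: [-7.1, 0.5, 2.8]
gripper_width: 21.0
gripper_force: 49.7
```

servo_tool(moves="-1.5 0 0 0; -3 0 0 0; -4.5 0 0 0; -6 0 0 0; -7.5 0 0 0; -9 0 0 0; -10.5 0 0 0; -12 0 0 0")

```text
clock: 18.2
eef_pos: [538.0, -65.5, 58.3]
tool_rot: [[-0.992, 0.122, -0.002], [0.122, 0.992, 0.001], [0.002, 0.0, -1.0]]
contact_force: [-7.1, 0.5, 1.8]
gripper_width: 20.8
gripper_force: 49.6
```

servo_tool(moves="-1 0 0 0; -2 0 0 0; -3 0 0 0; -4 0 0 0; -5 0 0 0; -6 0 0 0; -6.5 0 0 0; -7 0 0 0")

```text
clock: 19.0
eef_pos: [544.9, -66.3, 58.3]
tool_rot: [[-0.992, 0.123, -0.002], [0.123, 0.992, 0.001], [0.002, 0.0, -1.0]]
contact_force: [-7.0, 2.1, 2.1]
gripper_width: 21.0
gripper_force: 49.6
```

servo_tool(moves="-0.4 0 0 0; -0.8 0 0 0; -1.2 0 0 0; -1.6 0 0 0; -2 0 0 0; -2.4 0 0 0; -2.8 0 0 0; -3.2 0 0 0")

```text
clock: 19.8
eef_pos: [546.2, -66.5, 58.2]
tool_rot: [[-0.992, 0.122, -0.008], [0.122, 0.992, 0.001], [0.008, 0.0, -1.0]]
contact_force: [-18.8, 2.3, 10.3]
gripper_width: 20.9
gripper_force: 50.6
```

The block has met the hood: the force rose to 19 N and the computed block front is at the hood plane. Relax, open, and retreat upward.

servo_tool(moves="0.7 0 0 0; 1.5 0 0 0; 1.5 0 0 0; 1.5 0 0 0; 1.5 0 0 0; 1.5 0 0 0; 1.5 0 0 0; 1.5 0 0 0")

```text
clock: 20.6
eef_pos: [546.2, -66.5, 58.3]
tool_rot: [[-0.992, 0.123, -0.003], [0.123, 0.992, 0.001], [0.003, 0.0, -1.0]]
contact_force: [-8.6, 1.6, 2.8]
gripper_width: 20.6
gripper_force: 49.7
```

servo_tool(moves="0 0 0 0; 0 0 0 0; 0 0 0 0; 0 0 0 0; 0 0 0 0; 0 0 0 0; 0 0 0 0; 0 0 0 0", gripper=60)

```text
clock: 21.4
eef_pos: [547.4, -66.7, 58.4]
tool_rot: [[-0.992, 0.122, 0.0], [0.122, 0.992, 0.0], [-0.0, 0.0, -1.0]]
contact_force: [0.8, -0.3, 0.1]
gripper_width: 60.4
gripper_force: 0.0
```

servo_tool(moves="0 0 -8 0; 0 0 -20 0; 0 0 -40 0; 10 0 -60 0; 30 0 -80 0; 60 0 -100 0; 80 0 -110 0; 80 0 -110 0")

```text
clock: 22.2
eef_pos: [467.8, -56.9, 171.8]
tool_rot: [[-0.992, 0.122, 0.005], [0.122, 0.992, -0.001], [-0.005, -0.0, -1.0]]
contact_force: [-0.4, -0.1, -0.1]
gripper_width: 59.9
gripper_force: 0.0
```

Run:
```python
from h import *
np.set_printoptions(precision=1,suppress=True)
go([0,0,0]); T=pose(); im=imaging.read_camera("wrist")[:,:,::-1].copy(); sc=imaging.read_camera("scene")[:,:,::-1]
c=imaging.camera_model("wrist")
u=np.array([.9925,-.122]); m=np.array([568.1,-70.1])
for lx,lz in ((-18,0),(-18,58),(18,58)):
    q=np.linalg.inv(T@c["mount"])@np.append(m+u*(-18+lx),[30+lz,1]); print(lx,lz,cv2.projectPoints(q[None,:3],np.zeros(3),np.zeros(3),c["mtx"],c["dist_coeffs"])[0].ravel())
o=np.zeros((400,800,3),np.uint8); o[:250,:400]=cv2.resize(im,(400,250)); o[:,400:]=cv2.resize(sc[150:250,270:370],(400,400),interpolation=cv2.INTER_CUBIC)
cv2.imwrite("pics/end.png",o)
```

```text
t 22.2 pos [467.8 -56.9 171.8] yaw -0.123 shift [472.2  -0.7 169.3] turn None F [-0.4 -0.1 -0.1]
-18 0 [317.7 249.2]
-18 58 [317.5 282.2]
18 58 [317.6 321.2]
```

View pics/end.png

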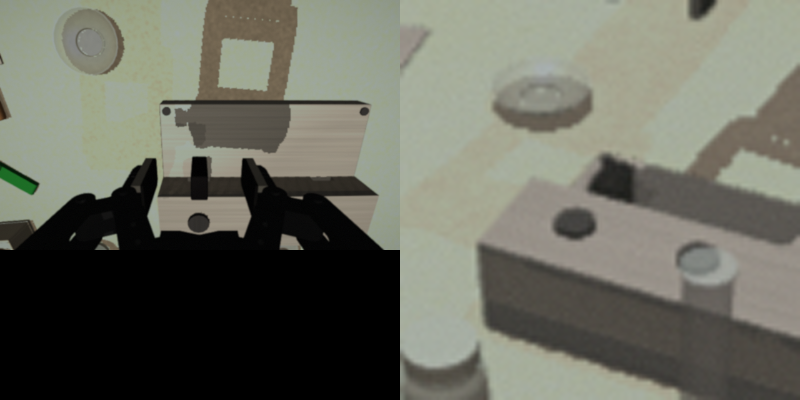

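The gauge's block stands upright against the hood (wrist rows 251–318 against 249–321 predicted), in line with the right cap, and the gripper is clear of it. Handing in.

```bash
python3 -c "
from cell import job
print(job.close_job())"
```

```text
the job is handed in; nothing more can be done
None
```

I left the gauge in the right gap, fully in with its block against the hood, released, and handed the job in at about 22 s; no verdict came back. That clamp lifted at roughly 32 mm deep and then dragged at a steady 7 N, which fits the rightly set one, so I did not try the other two gaps.

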